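# Draw the long bamboo spoon out of the half-open drawer

### The arm

A 6-joint arm with a two-finger parallel gripper is mounted at the origin on the work surface. World frame = base frame: x ahead of the robot, y to its left, z up, the work surface at z = 0. Lengths are in m, angles in rad, forces in N, time in s.
With the tool pointing down it reaches from about 0.4 to 0.825 m from the base axis. Payload 7 kg.
Tool frame: the origin (TCP) lies at the very end of the fingers, on their centre line; the grasp point (between the pads) lies 19 mm behind it; x points along the fingers, y is the direction in which the jaws open and shut, and the axes are right-handed (so a half turn about x gives the same grasp; the last joint's range is limited). The gripper opens to 88 mm and grips with 3 to 60 N. Pads are 19 mm wide; open, the fingers measure 130 mm over their backs; the gripper's body (78 mm by 193 mm) begins 47 mm behind the grasp point.
Start: joints at [-0.831, 0.359, 0.012, 0, -1.224, -0.288], TCP at [0.295, -0.607, 0.206] pointing down, gripper open.
Joint ranges: [-3.07, 3.07], [-1.43, 2.12], [-1.02, 1.25], [-3.03, 1.67], [-3.05, -0], [-3.03, 3.03]. Speed limits (rad/s): [2.39, 2.39, 3.01, 3.14, 3.14, 3.14].

### API

Orientations are given as [roll, pitch, yaw] about the fixed x, y, z axes, in that order (R = Rz(yaw) Ry(pitch) Rx(roll)).
In Python, from station import arm, cams gives the robot as it stands. The module is installed in compiled form; this text tells all that it offers.
- The arm moves only by the tool carry_out, never from a script. Its argument "deltas" is a list of rows, each a list of 6 numbers: the shift along the tool's x, y, z in units of 0.04 m (1.0 is 0.04 m), then the turn, a rotation vector about the tool's x, y, z in units of 4 degrees (1.0 is 4 degrees). In form: [[tx, ty, tz, ax, ay, az], ...]. A call has 1 to 5 rows; each row shifts and turns the pose as measured when the row begins, along the tool's axes as they then stand; what a row does not reach is not made up. A row lasts 1/10 s, in which the tool goes at most 50 mm and 8.59 degrees, less where a joint would pass 70% of its speed; a pose out of reach is approached as far as the arm can. A call with a number of a shift or a turn outside -1 to 1 is refused whole. A call with a gripper value outside its range is refused whole. "hand" is the closure, from 0 (fully open) to 1 (shut), set as the call begins (left out, the last holds). The fingers move at their own pace and stop on an object; "newtons" is the grip in N (left out, the last holds). Time passes only in rows, so rows that do not move let the fingers close. It gives the time, the measured TCP pose, the force and the opening at its end, in the units of the state.
- arm.get_state(): the state, without advancing time (a new reading comes with each control period).
- cams.grab_frame(name): name is "side" or "top"; returns a dict with "pixels" (384x512x3 uint8, red, green, blue), "fx", "fy", "cx", "cy" (pixels), "T" (4x4, takes a point from camera to world coordinates). Camera axes: x right, y up, looking along -z (the intrinsics and any distortion apply to the point x, -y, -z); pixel columns grow to the right and rows downward; lengths in m; the calibration is good to about 2 mm. A picture is of the moment at which its call begins. There is no depth.
- arm.job_done(): hands the job in, once; it reports no verdict.
The state is a dict: "t": time; "q": joint angles; "qd": joint speeds; "joint_efforts": joint torques, N m; "eef_pos": TCP position; "ee_rot": TCP orientation; "force": force on the tool from outside, world axes, zero at the start; "moment": the same for the moment, N m; "width": finger opening in m.
Only numpy, scipy, OpenCV 4.12 (cv2) and the standard library are available. Lean on these libraries where they do the work, as an engineer would, in place of code of your own. Each camera call takes 0.05 s, during which the arm holds its last target.

### The job

Pull the drawer of the low oak unit open as far as it goes, take the long bamboo spoon lying in it by its handle, raise the handle end first and draw the spoon out diagonally through the opening, which is shorter than the spoon, without jamming it hard against the wood. Leave the drawer open with the whisk in it, and leave the glass shakers and the sieve where they stand. Finish while still holding the spoon still in the gripper, all of it out in front of the unit's front edge and at least 5 cm higher than the unit's top.

Things in the scene. Friction and masses are not known exactly. Their poses are not given: they have to be found in the camera images.
- unit: Low oak shelf unit fixed on the counter: 400 deep (its x), 294 wide (its y), 124 high, one drawer. Origin: centre of its underside. Its front looks along its -x, roughly to the robot's right. The top board spans x -200 to +200, z 108 to 124; its edge at x = -200 is the unit's front edge. The drawer slides along the unit's -x.
- mouth (a point): Middle of the lower front edge of the rail that runs across the unit under its top board, behind the drawer's front: unit x = -184, z = 90. What is drawn out of the drawer must pass below this edge. With the drawer at its stop the opening from here to the inner face of the drawer's front is 205 long.
- drawer (a joint): How far the drawer is out, m: 0 closed, 0.205 at its stop. Starts 4 to 22 mm open; stays where left; moves with about 3 N. Closed, in the unit's frame: drawer's front x -200 to -184, top at z = 104; inside floor at z = 18, y -120 to 120, x -184 to 186; side walls up to z = 66. All this moves along -x by the joint value.
- drawer_handle (a point): Middle of the drawer's steel bar handle: a round bar 10 mm thick and 110 mm long, level, along the unit's y, its centre 45 mm in front of the drawer's front and 92 mm above the counter.
- spoon: Loose straight bamboo spoon, 330 long, 60 to 112 g, lying flat in the drawer beside the whisk (either side), handle towards the drawer's front. Origin: underside, mid-length; x points from the handle to the bowl, z up from the underside. Handle: x -165 to 85, 20 wide, 13 thick (z 0 to 13). Oval bowl: x 75 to 165, 62 wide, 11 thick. Centre of mass near x = 25.
- spoon_end (a point): Handle end of the spoon, on its underside (spoon x = -165).
- spoon_head (a point): Tip of the bowl of the spoon, on its underside (spoon x = +165).
- whisk: Loose steel balloon whisk, 280 long, 50 across the wires, handle 18 thick, lying beside the spoon in the drawer; to be left there. Origin: underside, mid-length; x points from its handle to its wires.
- shaker_a: Glass shaker with a perforated chrome cap, 44 across, 91 high, standing on the unit's top. Origin: centre of its underside. Leave it.
- shaker_b: A second such shaker on the unit's top. Leave it.
- sieve: Small aluminium sieve lying upside down on the counter to the robot's right: bowl 84 across, 37 high, handle to 156 mm from the centre along its x. Origin: centre of the bowl, underside. Leave it.
Not all that is in view belongs to the job. What is shaped like the shaker_b but blue is not meant.

How it is judged:
By the outcome, as a careful person would: the job done as asked, in the order asked, and still so for the second after the job is handed in, while the arm keeps its last pose, push and grip.
It also fails if it takes over 51 s, if anything falls off the work surface, if the arm or the gripper's body presses on something with over 40 N, if the wrist force passes 120 N, or if a joint passes its speed limit or range.

## Working session

There is one attempt and no reset: what is moved stays moved. The work goes in short steps, Python scripts to look and compute and a tool call to move; the robot and the scene stay as the last step left them, time stands still between calls to the robot, and variables do not carry over. Pictures are saved under pics/ and viewed, and the job is handed in when it is done.

Besides the shell and the picture viewer there is one more tool, called by a JSON object that holds its "method" and its "body". carry_out: Moves the arm, as the interface text tells. Shifts and turns lie within -1 to 1; 1 stands for 0.04 m of shift or 4 degrees of turn. Its arguments: {"type":"object","properties":{"deltas":{"type":"array","items":{"type":"array","items":{"type":"number","minimum":-1,"maximum":1}}},"hand":{"type":"number"},"newtons":{"type":"number"}},"required":["deltas"]}

```bash
mkdir -p pics
python3 - <<'E'
from station import arm,cams
import cv2,json,numpy as np
s=arm.get_state();print({k:np.round(v,3).tolist() for k,v in s.items()})
for n in("side","top"):
    f=cams.grab_frame(n);cv2.imwrite(f"pics/{n}0.png",f["pixels"][:,:,::-1])
    print(n,f["fx"],f["fy"],f["cx"],f["cy"],np.round(f["T"],4).tolist(),[k for k in f])
E
```

```text
{'t': 0.0, 'q': [-0.831, 0.359, 0.011, -0.0, -1.224, -0.288], 'qd': [0.001, 0.001, 0.001, -0.001, 0.001, -0.0], 'joint_efforts': [0.0, -58.273, 29.306, 6.998, 0.007, -0.0], 'eef_pos': [0.294, -0.607, 0.206], 'ee_rot': [1.632, 1.569, 2.084], 'force': [-0.46, -0.493, -0.245], 'moment': [0.01, 0.018, -0.005], 'width': 0.087}
side 359.93562375425176 359.93562375425176 253.7735861360098 189.31932394861914 [[-0.7924, 0.3916, -0.4677, -0.0291], [-0.6097, -0.4829, 0.6286, 0.8382], [0.0204, 0.7832, 0.6214, 0.9159], [0.0, 0.0, 0.0, 1.0]] ['pixels', 'fx', 'fy', 'cx', 'cy', 'T']
top 483.16768601857603 483.16768601857603 266.002160617875 188.42868069120837 [[-0.0026, 0.9914, -0.1312, 0.3503], [-0.9998, -0.0002, 0.0184, 0.0231], [0.0182, 0.1312, 0.9912, 1.8639], [0.0, 0.0, 0.0, 1.0]] ['pixels', 'fx', 'fy', 'cx', 'cy', 'T']
```

View pics/side0.png

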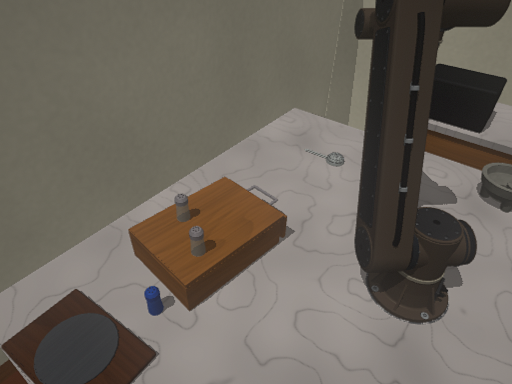

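View pics/top0.png

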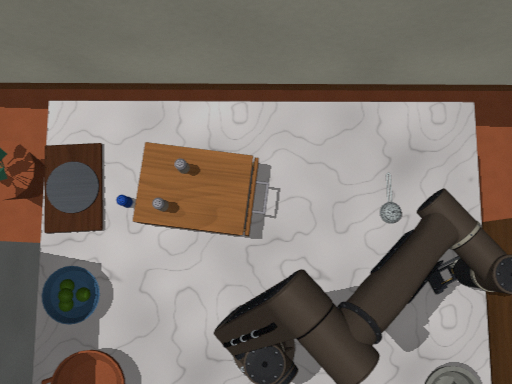

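The side view shows the unit with its drawer bar at (262,196). The top view shows the unit at about (134–258, 142–238), bar at (276,203), shakers at (181,165) and (159,204), blue decoy at (124,200), and sieve at (391,212). Next I'll measure the unit's pose.

```bash
cat > h.py <<'E'
from station import arm,cams
import cv2,numpy as np
from scipy.spatial.transform import Rotation as Ro
def ray(f,u,v):
    T=np.array(f["T"]);d=np.array([(u-f["cx"])/f["fx"],-(v-f["cy"])/f["fy"],-1]);return T[:3,3],T[:3,:3]@d
def onz(f,u,v,z):
    o,d=ray(f,u,v);return o+d*(z-o[2])/d[2]
def proj(f,p):
    T=np.array(f["T"]);c=T[:3,:3].T@(np.array(p)-T[:3,3]);return np.array([f["cx"]+f["fx"]*c[0]/-c[2],f["cy"]-f["fy"]*c[1]/-c[2]])
def crop(f,x0,y0,x1,y1,name,k=None):
    im=f["pixels"][y0:y1,x0:x1,::-1];k=k or min(800/(x1-x0),600/(y1-y0))
    cv2.imwrite("pics/"+name,cv2.resize(im,None,fx=k,fy=k,interpolation=cv2.INTER_CUBIC));print(name,"scale",k)
E
python3 - <<'E'
from h import *
f=cams.grab_frame("top");g=cams.grab_frame("side")
crop(f,110,130,300,250,"topc1.png");crop(g,120,160,300,320,"sidec1.png",3.7)
hsv=cv2.cvtColor(f["pixels"],cv2.COLOR_RGB2HSV)
m=cv2.inRange(hsv,(5,110,60),(18,255,255));m[:, :115]=0;m[:130]=0;m[250:]=0;m[:,300:]=0
c=max(cv2.findContours(m,0,2)[0],key=cv2.contourArea);print(cv2.contourArea(c))
print(cv2.approxPolyDP(cv2.convexHull(c),3,True)[:,0].tolist(), cv2.boxPoints(cv2.minAreaRect(c)))
E
```

```text
topc1.png scale 4.2105263157894735
sidec1.png scale 3.7
8885.0
[[146, 142], [257, 158], [248, 235], [134, 221]] [[132.54324 221.616  ]
 [142.67041 141.4426 ]
 [258.5271  156.07712]
 [248.39993 236.25052]]
```

View pics/topc1.png

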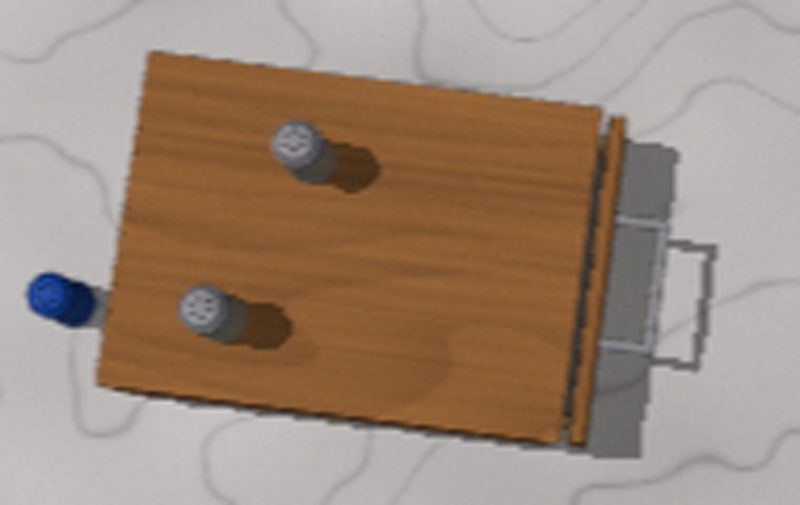

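View pics/sidec1.png

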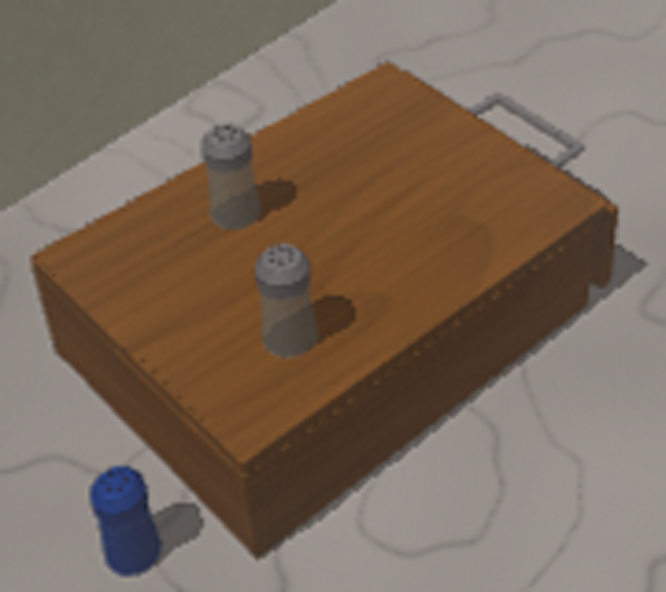

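The top-view crop shows the top board's corners at crop (149,52), (601,107), (558,441) and (97,384). The light bar runs from (664,225) to (652,349); the darker outline to its right is its shadow.

Run:
```python
from h import *
f=cams.grab_frame("top");g=cams.grab_frame("side")
k=800/190
P=[onz(f,110+(u+.0)/k-.4,130+v/k-.4,.124) for u,v in[(149,52),(601,107),(558,441),(97,384)]]
P=np.array(P);print(P.round(4))
# side corners
Q=np.array([onz(g,120+u/3.7-.4,160+v/3.7-.4,.124) for u,v in[(33,258),(388,63),(612,207),(243,465)]]);print("side",Q.round(4))
for A in(P,Q):print([round(float(np.linalg.norm(A[i]-A[(i+1)%4])),3) for i in range(4)])
def fit(A):
    M=np.array([[.2,.147],[-.2,.147],[-.2,-.147],[.2,-.147]])
    # sign check: -x dir= world -y => unit x ~ world +y ; unit y ~ world -x
    M[:,1]*=-1
    c=A[:,:2].mean(0);H=M.T@(A[:,:2]-c);a=np.arctan2(H[0,1]-H[1,0],H[0,0]+H[1,1]);return c,a
c,a=fit(P);print(c,np.degrees(a));c2,a2=fit(Q);print(c2,np.degrees(a2))
h=[onz(f,110+u/k-.4,130+v/k-.4,.092) for u,v in[(664,225),(652,349)]];h=np.array(h);print(h.round(4),h.mean(0))
hs=np.array([onz(g,120+u/3.7-.4,160+v/3.7-.4,.092) for u,v in[(497,99),(578,149)]]);print(hs.round(4),hs.mean(0))
for A,c_,a_ in((h,c,a),(hs,c2,a2)):
    d=A.mean(0)[:2]-c_;print("handle in unit",d@[np.cos(a_),np.sin(a_)],d@[-np.sin(a_),np.cos(a_)])
```

```text
[[0.7525 0.4337 0.124 ]
 [0.7042 0.0406 0.124 ]
 [0.4147 0.0769 0.124 ]
 [0.4637 0.4691 0.124 ]]
side [[0.7455 0.4367 0.124 ]
 [0.6971 0.0456 0.124 ]
 [0.4043 0.0819 0.124 ]
 [0.459  0.4738 0.124 ]]
[0.396, 0.292, 0.395, 0.291]
[0.394, 0.295, 0.396, 0.289]
[0.58376596 0.25507331] 82.93347012037846
[0.57646403 0.25947911] 82.60178430393775
[[ 0.605  -0.0146  0.092 ]
 [ 0.4957 -0.0038  0.092 ]] [ 0.5503575  -0.00921953  0.092     ]
[[ 0.6014 -0.0097  0.092 ]
 [ 0.4932  0.0032  0.092 ]] [ 0.54726663 -0.00324395  0.092     ]
handle in unit -0.266395233241993 0.0006409076181022144
handle in unit -0.26429553410995044 -0.004875118788600154
```

```bash
cat >> h.py <<'E'
C=np.array([.580,.257,0]);YAW=np.radians(82.8)
RU=Ro.from_euler('z',YAW).as_matrix()
def U2W(p):return C+RU@np.array(p)
def W2U(p):return RU.T@(np.array(p)-C)
def pose():
    s=arm.get_state();return np.array(s["eef_pos"]),Ro.from_euler('xyz',s["ee_rot"]).as_matrix(),s
def plan(p,R,n=5,vmax=.04,wmax=4.,rows=True):
    """simulate rows toward target"""
    x,Q,s=pose()
    e=Q.T@(p-x)/.04;w=Ro.from_matrix(Q.T@R).as_rotvec(degrees=True)/4
    print("err shift",e.round(2),"turn",w.round(2))
    for i in range(60):
        d=Q.T@(p-x);r=Ro.from_matrix(Q.T@R).as_rotvec(degrees=True)
        m=max(np.linalg.norm(d)/vmax,np.linalg.norm(r)/wmax)
        if m<.03:break
        k=max(1,m);d/=k;r/=k
        if i<n: print([*(d/.04).round(2).tolist(),*(r/4).round(2).tolist()])
        x=x+Q@d;Q=Q@Ro.from_rotvec(r,degrees=True).as_matrix()
    print("rows total",i)
def toolR(lean_deg,yaxis):
    """tool x down in unit frame, leaning (top towards -x positive); yaxis: tool y in unit frame"""
    a=np.radians(lean_deg);tx=np.array([np.sin(a),0,-np.cos(a)])
    ty=np.array(yaxis,float);ty-=tx*(ty@tx);ty/=np.linalg.norm(ty)
    return RU@np.c_[tx,ty,np.cross(tx,ty)]
def st():
    x,Q,s=pose();print("t",round(s["t"],2),"tcp",x.round(4),"unit",W2U(x).round(4),"F",np.round(s["force"],1),"w",round(s["width"],4),"q",np.round(s["q"],2))
    print("axes in unit:",(RU.T@Q).round(2).tolist())
E
python3 - <<'E'
from h import *
st()
for y in([1,0,0],[-1,0,0]):
    print(y);plan(U2W([-.2655,-.002,.16]),toolR(0,y))
E
```

```text
t 0.3 tcp [ 0.2946 -0.6071  0.2062] unit [-0.8931  0.1748  0.2062] F [-0.7  0.1  0.1] w 0.0875 q [-0.83  0.36  0.01 -0.   -1.22 -0.29]
axes in unit: [[0.0, 0.84, 0.55], [0.0, 0.55, -0.84], [-1.0, 0.0, -0.0]]
[1, 0, 0]
err shift [ 1.16 10.73 12.27] turn [ 8.27 -0.   -0.01]
[0.07, 0.66, 0.75, 0.51, -0.0, -0.0]
[0.07, 0.68, 0.73, 0.51, -0.0, -0.0]
[0.07, 0.71, 0.7, 0.51, -0.0, -0.0]
[0.07, 0.73, 0.68, 0.51, -0.0, -0.0]
[0.07, 0.76, 0.65, 0.51, -0.0, -0.0]
rows total 17
[-1, 0, 0]
err shift [ 1.16 10.73 12.27] turn [-3.673e+01  1.000e-02 -0.000e+00]
[0.03, 0.29, 0.33, -1.0, 0.0, -0.0]
[0.03, 0.27, 0.35, -1.0, 0.0, -0.0]
[0.03, 0.24, 0.37, -1.0, 0.0, -0.0]
[0.03, 0.22, 0.39, -1.0, 0.0, -0.0]
[0.03, 0.19, 0.4, -1.0, 0.0, -0.0]
rows total 37
```

{"method": "carry_out", "body": {"deltas": [[0,0.65,0.75,0.5,0,0],[0,0.68,0.73,0.5,0,0],[0,0.7,0.7,0.5,0,0],[0,0.73,0.68,0.5,0,0],[0,0.76,0.65,0.5,0,0]], "hand": 0.6, "newtons": 30}}

```text
t: 0.8
eef_pos: [0.3728, -0.4221, 0.2037]
ee_rot: [2.335, 1.568, 2.599]
force: [0.7, -1.1, -1.2]
width: 0.0527
```

{"method": "carry_out", "body": {"deltas": [[0,0.78,0.63,0.5,0,0],[0,0.8,0.6,0.5,0,0],[0,0.82,0.57,0.5,0,0],[0,0.84,0.54,0.5,0,0],[0,0.86,0.5,0.5,0,0]]}}

```text
t: 1.3
eef_pos: [0.4553, -0.2315, 0.2048]
ee_rot: [1.652, 1.57, 1.734]
force: [2.0, -0.4, -0.7]
width: 0.035
```

Run:
```python
from h import *
st();plan(U2W([-.2655,-.002,.16]),toolR(0,[1,0,0]))
```

```text
t 1.3 tcp [ 0.4553 -0.2315  0.2048] unit [-0.5003  0.0625  0.2048] F [ 2.  -0.4 -0.7] w 0.035 q [-0.09  0.09 -0.35 -0.   -1.14 -1.4 ]
axes in unit: [[0.0, 0.98, 0.21], [0.0, 0.21, -0.98], [-1.0, 0.0, -0.0]]
err shift [1.13 5.41 2.79] turn [ 2.96 -0.   -0.02]
[0.18, 0.87, 0.45, 0.48, -0.0, -0.0]
[0.18, 0.89, 0.42, 0.48, -0.0, -0.0]
[0.18, 0.9, 0.39, 0.48, -0.0, -0.0]
[0.18, 0.92, 0.36, 0.48, -0.0, -0.0]
[0.18, 0.93, 0.33, 0.48, -0.0, -0.0]
rows total 7
```

{"method": "carry_out", "body": {"deltas": [[0.15,0.87,0.45,0.48,0,0],[0.15,0.89,0.42,0.48,0,0],[0.15,0.9,0.39,0.48,0,0],[0.15,0.9,0.36,0.48,0,0],[0.15,0.8,0.33,0.48,0,0]]}}

```text
t: 1.8
eef_pos: [0.5339, -0.0473, 0.1768]
ee_rot: [0.334, 1.565, 0.242]
force: [0.2, -0.6, -0.1]
width: 0.0353
```

Run:
```python
from h import *
st();plan(U2W([-.2655,-.002,.13]),toolR(0,[1,0,0]))
f=cams.grab_frame("top");g=cams.grab_frame("side")
crop(f,210,140,310,240,"topc2.png",5);crop(g,200,130,320,240,"sidec2.png",5)
for z in(.092,.13):print(proj(f,U2W([-.2655,0,z])),proj(g,U2W([-.2655,0,z])))
```

```text
t 1.8 tcp [ 0.5339 -0.0473  0.1768] unit [-0.3077  0.0076  0.1768] F [ 0.2 -0.6 -0.1] w 0.0353 q [ 0.28  0.15 -0.34  0.   -1.07 -1.94]
axes in unit: [[0.0, 1.0, 0.03], [-0.01, 0.03, -1.0], [-1.0, 0.0, 0.01]]
err shift [1.17 1.04 0.27] turn [ 0.48  0.08 -0.03]
[0.74, 0.65, 0.17, 0.3, 0.05, -0.02]
[0.44, 0.39, 0.09, 0.18, 0.03, -0.01]
rows total 2
topc2.png scale 5
sidec2.png scale 5
[265.12102767 198.6816755 ] [265.257634   192.59683106]
[265.29366944 197.5223094 ] [265.68419851 184.34360766]
```

View pics/sidec2.png

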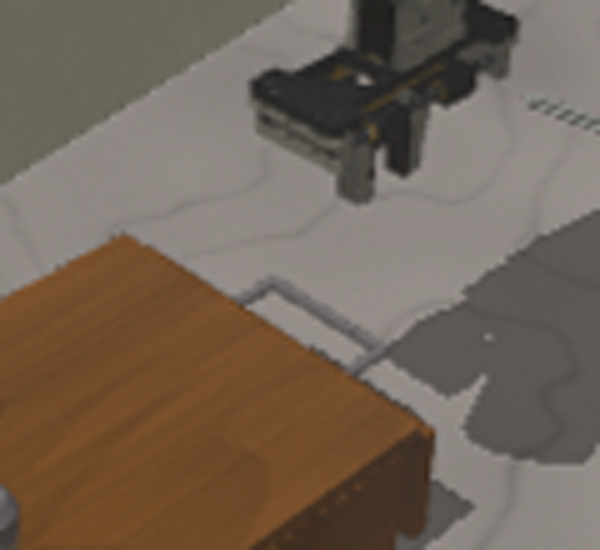

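{"method": "carry_out", "body": {"deltas": [[0.4,0.65,0.15,0.3,0,0],[0.3,0.33,0.1,0.18,0,0],[0,0,0,0,0,0]]}}

```text
t: 2.2
eef_pos: [0.5491, -0.0063, 0.1477]
ee_rot: [0.358, 1.565, 0.236]
force: [0.0, -0.6, -0.9]
width: 0.035
```

Run:
```python
from h import *
st();plan(U2W([-.268,-.002,.077]),toolR(0,[1,0,0]))
f=cams.grab_frame("top");g=cams.grab_frame("side")
crop(f,210,140,310,240,"topc3.png",5);crop(g,200,130,320,240,"sidec3.png",5)
```

```text
t 2.2 tcp [ 0.5491 -0.0063  0.1477] unit [-0.2651 -0.0024  0.1477] F [ 0.  -0.6 -0.9] w 0.035 q [ 0.35  0.2  -0.36  0.   -1.01 -2.04]
axes in unit: [[0.0, 1.0, 0.0], [-0.01, 0.0, -1.0], [-1.0, 0.0, 0.01]]
err shift [ 1.77 -0.08 -0.02] turn [ 0.06  0.07 -0.03]
[1.0, -0.04, -0.01, 0.03, 0.04, -0.02]
[0.77, -0.03, -0.01, 0.03, 0.03, -0.01]
rows total 2
topc3.png scale 5
sidec3.png scale 5
```

View pics/sidec3.png

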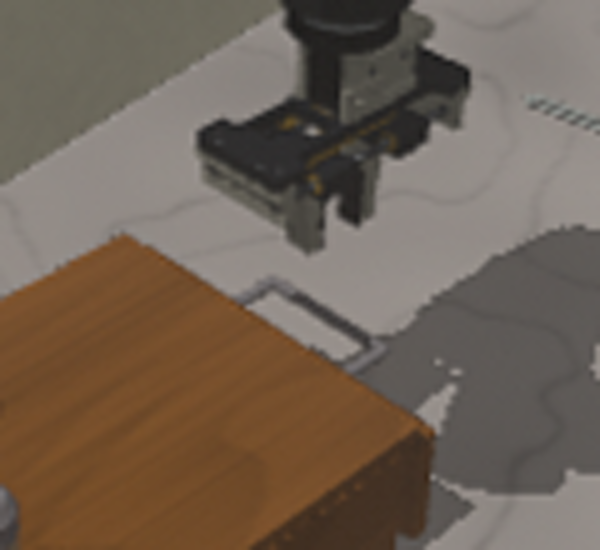

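View pics/topc3.png

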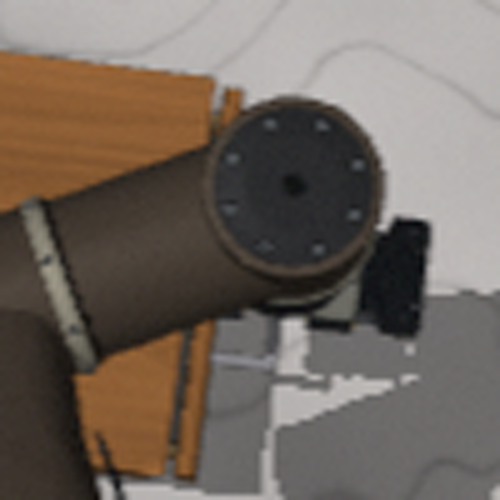

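{"method": "carry_out", "body": {"deltas": [[0.5,-0.05,0,0,0,0],[0.5,0,0,0,0,0],[0.5,0,0,0,0,0],[0.25,0,0,0,0,0]]}}

```text
t: 2.7
eef_pos: [0.5519, -0.0122, 0.0827]
ee_rot: [0.316, 1.555, 0.194]
force: [-0.7, 0.1, -0.2]
width: 0.0349
```

Run:
```python
from h import *
st();plan(U2W([-.268,-.002,.077]),toolR(0,[1,0,0]))
g=cams.grab_frame("side");crop(g,200,130,320,240,"sidec4.png",5)
```

```text
t 2.7 tcp [ 0.5519 -0.0122  0.0827] unit [-0.2706 -0.0058  0.0827] F [-0.7  0.1 -0.2] w 0.0349 q [ 0.33  0.26 -0.44  0.   -0.85 -2.03]
axes in unit: [[0.01, 1.0, 0.0], [-0.02, 0.0, -1.0], [-1.0, 0.0, 0.02]]
err shift [ 0.14  0.06 -0.1 ] turn [ 0.05  0.22 -0.07]
[0.14, 0.06, -0.1, 0.05, 0.22, -0.07]
rows total 1
sidec4.png scale 5
```

View pics/sidec4.png

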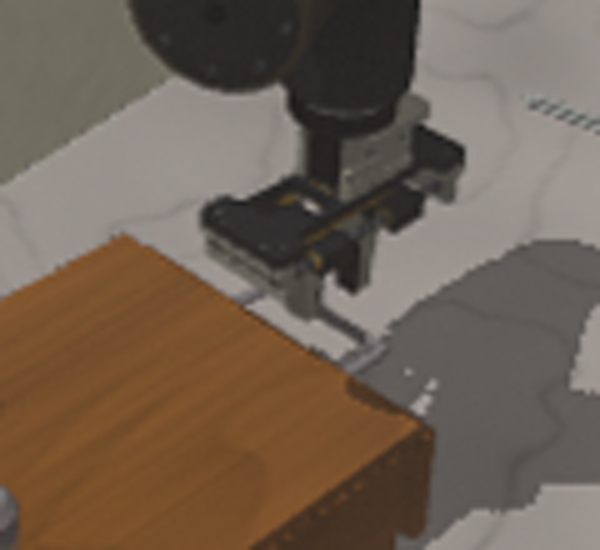

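The fingers straddle the bar (side crop around (330,300)), so I'll lower slightly and close.

{"method": "carry_out", "body": {"deltas": [[0.14,0.06,-0.1,0,0.2,0],[0,0,0,0,0,0],[0,0,0,0,0,0]]}}

```text
t: 3.05
eef_pos: [0.5485, -0.01, 0.0779]
ee_rot: [1.376, 1.566, 1.253]
force: [-0.1, -0.7, 0.6]
width: 0.0345
```

{"method": "carry_out", "body": {"deltas": [[0,0,0,0,0,0],[0,0,0,0,0,0],[0,0,0,0,0,0],[0,0,0,0,0,0]], "hand": 1, "newtons": 30}}

```text
t: 3.45
eef_pos: [0.5497, -0.0096, 0.0798]
ee_rot: [0.995, 1.563, 0.872]
force: [-0.7, 0.1, -0.0]
width: 0.0085
```

Run:
```python
from h import *
st();x,Q,s=pose();u=W2U(x);plan(U2W([u[0]-.19,u[1],u[2]]),toolR(0,[1,0,0]))
```

```text
t 3.45 tcp [ 0.5497 -0.0096  0.0798] unit [-0.2683 -0.0034  0.0798] F [-0.7  0.1 -0. ] w 0.0085 q [ 0.34  0.27 -0.43 -0.   -0.86 -2.03]
axes in unit: [[0.01, 1.0, 0.0], [-0.0, 0.0, -1.0], [-1.0, 0.01, 0.0]]
err shift [-0.03 -4.75 -0.02] turn [ 0.05  0.06 -0.09]
[-0.01, -1.0, -0.0, 0.01, 0.01, -0.02]
[-0.0, -1.0, -0.0, 0.01, 0.01, -0.02]
[-0.0, -1.0, -0.0, 0.01, 0.01, -0.02]
[-0.0, -1.0, -0.0, 0.01, 0.01, -0.02]
[-0.0, -0.75, -0.0, 0.01, 0.01, -0.01]
rows total 5
```

{"method": "carry_out", "body": {"deltas": [[0,-0.3,0,0,0,0],[0,-0.5,0,0,0,0],[0,-0.6,0,0,0,0],[0,-0.6,0,0,0,0],[0,-0.6,0,0,0,0]]}}

```text
t: 3.95
eef_pos: [0.537, -0.1154, 0.0795]
ee_rot: [0.925, 1.563, 0.809]
force: [0.0, 0.6, 0.8]
width: 0.0007
```

Run:
```python
from h import *
st();plan(U2W([-.452,-.0035,.079]),toolR(0,[1,0,0]))
```

```text
t 3.95 tcp [ 0.537  -0.1154  0.0795] unit [-0.3748 -0.004   0.0795] F [0.  0.6 0.8] w 0.0007 q [ 0.14  0.27 -0.43 -0.01 -0.86 -1.82]
axes in unit: [[0.01, 1.0, 0.01], [-0.0, 0.01, -1.0], [-1.0, 0.01, 0.0]]
err shift [-0.   -1.93 -0.03] turn [ 0.13  0.07 -0.09]
[-0.0, -1.0, -0.02, 0.07, 0.04, -0.05]
[0.0, -0.93, -0.01, 0.06, 0.03, -0.04]
rows total 2
```

Run:
```python
from h import *
g=cams.grab_frame("side");crop(g,200,110,340,240,"sidec5.png",4.5)
g=cams.grab_frame("top");crop(g,200,110,340,240,"topc5.png",4.5)
```

```text
sidec5.png scale 4.5
topc5.png scale 4.5
```

View pics/sidec5.png

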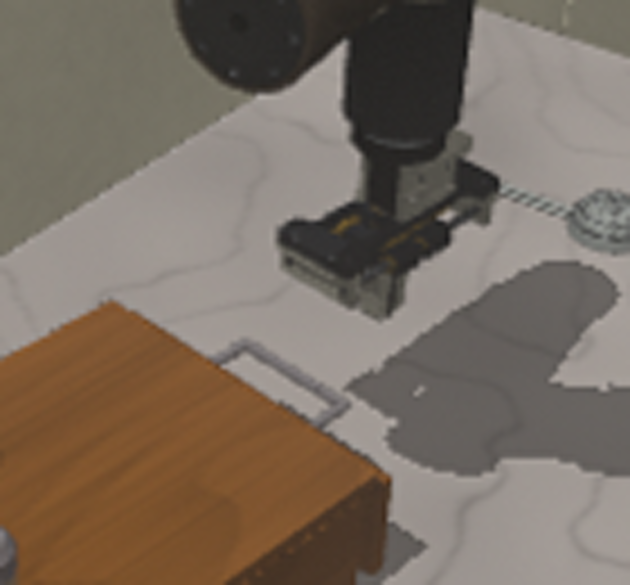

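View pics/topc5.png

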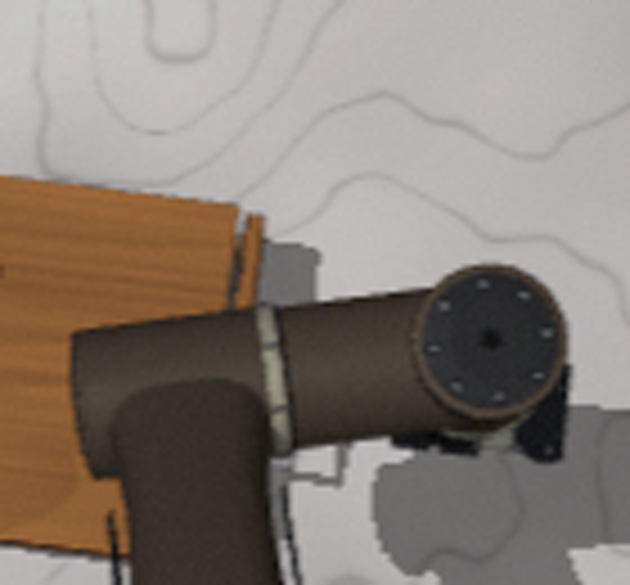

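The side crop shows the bar unmoved, corners at (245,340) and (350,402), with the gripper shut in front of it. The jaws had still been closing at 8.5 mm and missed the bar, so I'll check the camera against the fingertip.

Run:
```python
from h import *
g=cams.grab_frame("side");x,Q,s=pose();f=cams.grab_frame("top")
c=lambda p:(np.array([p[0]-200,p[1]-110])*4.5).round(0)
print("tcp now",c(proj(g,x)),"grasp",c(proj(g,x-Q[:,0]*.019)),c(proj(f,x)))
c4=lambda p:(np.array([p[0]-200,p[1]-130])*5).round(0)
for ux in(-.2925-.02,-.288,-.2706,-.253,-.233):print(ux,c4(proj(g,U2W([ux,-.0058,.0827]))))
for z in (.04,.06,.092):
  A=[onz(g,200+u/4.5-.4,110+v/4.5-.4,z) for u,v in[(245,343),(348,404)]]
  print(z,[W2U(a).round(4) for a in A])
# triangulate bar corners side/top(from initial)
def tri(a,b):
  o1,d1=ray(g,*a);o2,d2=ray(f,*b);M=np.c_[d1,-d2];t=np.linalg.lstsq(M,o2-o1,rcond=None)[0];p,q=o1+d1*t[0],o2+d2*t[1];return W2U((p+q)/2).round(4),np.linalg.norm(p-q).round(4)
k=800/190
print(tri((200+245/4.5-.4,110+343/4.5-.4),(110+664/k-.4,130+225/k-.4)),tri((200+348/4.5-.4,110+404/4.5-.4),(110+652/k-.4,130+349/k-.4)))
print(tri((200+245/4.5-.4,110+343/4.5-.4),(110+712/k-.4,130+247/k-.4)),tri((200+348/4.5-.4,110+404/4.5-.4),(110+697/k-.4,130+367/k-.4)))
```

```text
tcp now [378. 325.] grasp [380. 307.] [425. 413.]
-0.3125 [363. 292.]
-0.288 [341. 306.]
-0.2706 [325. 316.]
-0.253 [308. 327.]
-0.233 [289. 339.]
0.04 [array([-0.3128, -0.1029,  0.04  ]), array([-0.3161,  0.016 ,  0.04  ])]
0.06 [array([-0.2942, -0.0851,  0.06  ]), array([-0.2974,  0.0311,  0.06  ])]
0.092 [array([-0.2645, -0.0566,  0.092 ]), array([-0.2676,  0.0553,  0.092 ])]
(array([-0.2665, -0.059 ,  0.0896]), np.float64(0.0006)) (array([-0.2701,  0.0517,  0.0887]), np.float64(0.0025))
(array([-0.2991, -0.0632,  0.0664]), np.float64(0.0385)) (array([-0.3018,  0.0473,  0.0645]), np.float64(0.0307))
```

{"method": "carry_out", "body": {"deltas": [[-0.8,0,0,0.1,0,0],[-0.6,0.4,0,0,0,0],[0,0.8,0,0,0,0],[0,0.8,0,0,0,0],[0,0.5,0,0,0,0]], "hand": 0.6}}

```text
t: 4.65
eef_pos: [0.5492, -0.0135, 0.1382]
ee_rot: [1.035, 1.563, 0.907]
force: [0.4, -0.7, -0.6]
width: 0.0329
```

Run:
```python
from h import *
st();plan(U2W([-.270,-.003,.066]),toolR(0,[1,0,0]))
```

```text
t 4.65 tcp [ 0.5492 -0.0135  0.1382] unit [-0.2722 -0.0034  0.1382] F [ 0.4 -0.7 -0.6] w 0.0329 q [ 0.33  0.21 -0.36 -0.01 -0.99 -2.02]
axes in unit: [[0.01, 1.0, -0.0], [-0.0, -0.0, -1.0], [-1.0, 0.01, 0.0]]
err shift [ 1.81  0.04 -0.02] turn [-0.04  0.06 -0.1 ]
[1.0, 0.02, -0.01, -0.02, 0.03, -0.06]
[0.81, 0.02, -0.01, -0.02, 0.03, -0.04]
rows total 2
```

{"method": "carry_out", "body": {"deltas": [[0.5,0,0,0,0,0],[0.5,0,0,0,0,0],[0.4,0,0,0,0,0],[0.3,0,0,0,0,0],[0.1,0,0,0,0,0]]}}

```text
t: 5.15
eef_pos: [0.5519, -0.0062, 0.066]
ee_rot: [0.782, 1.558, 0.663]
force: [0.1, 0.0, -0.0]
width: 0.0349
```

Run:
```python
from h import *
st();plan(U2W([-.270,-.003,.066]),toolR(0,[1,0,0]))
```

```text
t 5.15 tcp [ 0.5519 -0.0062  0.066 ] unit [-0.2646 -0.0051  0.066 ] F [ 0.1  0.  -0. ] w 0.0349 q [ 0.34  0.29 -0.45 -0.01 -0.82 -2.03]
axes in unit: [[0.01, 1.0, 0.01], [-0.01, 0.01, -1.0], [-1.0, 0.01, 0.01]]
err shift [-0.   -0.13 -0.05] turn [ 0.1   0.13 -0.13]
[-0.0, -0.13, -0.05, 0.1, 0.13, -0.13]
rows total 1
```

{"method": "carry_out", "body": {"deltas": [[0,-0.08,0,0,0,0],[0,0,0,0,0,0],[0,0,0,0,0,0],[0,0,0,0,0,0],[0,0,0,0,0,0]], "hand": 1, "newtons": 30}}

```text
t: 5.65
eef_pos: [0.5522, -0.0094, 0.0671]
ee_rot: [0.753, 1.556, 0.634]
force: [2.1, -0.6, -6.6]
width: 0.0087
```

{"method": "carry_out", "body": {"deltas": [[0,0,0,0,0,0],[0,0,0,0,0,0]]}}

```text
t: 5.85
eef_pos: [0.5522, -0.0094, 0.067]
ee_rot: [0.761, 1.556, 0.642]
force: [1.1, 0.2, -3.9]
width: 0.0091
```

Width steady at 9 mm, so the bar is held. Pulling.

{"method": "carry_out", "body": {"deltas": [[0,-0.2,0,0,0,0],[0,-0.4,0,0,0,0],[0,-0.6,0,0,0,0],[0,-0.6,0,0,0,0],[0,-0.6,0,0,0,0]]}}

```text
t: 6.35
eef_pos: [0.5401, -0.1052, 0.067]
ee_rot: [0.856, 1.554, 0.741]
force: [0.0, 1.8, -1.2]
width: 0.0089
```

Run:
```python
from h import *
st();plan(U2W([-.452,-.0035,.067]),toolR(0,[1,0,0]))
```

```text
t 6.35 tcp [ 0.5401 -0.1052  0.067 ] unit [-0.3643 -0.0058  0.067 ] F [ 0.   1.8 -1.2] w 0.0089 q [ 0.16  0.28 -0.45 -0.01 -0.83 -1.83]
axes in unit: [[0.01, 1.0, 0.01], [-0.01, 0.01, -1.0], [-1.0, 0.01, 0.01]]
err shift [-0.03 -2.19 -0.08] turn [ 0.15  0.15 -0.18]
[-0.01, -1.0, -0.04, 0.07, 0.07, -0.08]
[-0.01, -1.0, -0.03, 0.07, 0.07, -0.08]
[-0.0, -0.19, -0.01, 0.01, 0.01, -0.02]
rows total 3
```

{"method": "carry_out", "body": {"deltas": [[0,-0.6,-0.02,0,0,0],[0,-0.6,-0.02,0,0,0],[0,-0.5,-0.02,0,0,0],[0,-0.25,0,0,0,0],[0,-0.2,0,0,0,0]]}}

```text
t: 6.85
eef_pos: [0.5293, -0.1925, 0.0668]
ee_rot: [0.858, 1.544, 0.738]
force: [0.4, 60.9, 14.4]
width: 0.0104
```

Run:
```python
from h import *
st()
```

```text
t 6.85 tcp [ 0.5293 -0.1925  0.0668] unit [-0.4523 -0.006   0.0668] F [ 0.4 60.9 14.4] w 0.0104 q [-0.02  0.3  -0.42 -0.03 -0.83 -1.66]
axes in unit: [[0.02, 1.0, 0.01], [-0.02, 0.01, -1.0], [-1.0, 0.02, 0.02]]
```

At the stop: 61 N along the pull. I'll relax and open.

{"method": "carry_out", "body": {"deltas": [[0,0.05,0,0,0,0],[0,0,0,0,0,0]]}}

```text
t: 7.05
eef_pos: [0.5296, -0.1892, 0.0669]
ee_rot: [0.901, 1.541, 0.781]
force: [2.3, 0.8, -4.1]
width: 0.009
```

{"method": "carry_out", "body": {"deltas": [[0,0,0,0,0,0],[0,0,0,0,0,0],[0,0,0,0,0,0]], "hand": 0.6}}

```text
t: 7.35
eef_pos: [0.5295, -0.1902, 0.0675]
ee_rot: [0.869, 1.543, 0.75]
force: [0.4, -0.4, 0.4]
width: 0.0269
```

Run:
```python
from h import *
st()
```

```text
t 7.35 tcp [ 0.5295 -0.1902  0.0675] unit [-0.45   -0.0059  0.0675] F [ 0.4 -0.4  0.4] w 0.0269 q [-0.01  0.3  -0.42 -0.03 -0.83 -1.66]
axes in unit: [[0.02, 1.0, 0.01], [-0.02, 0.01, -1.0], [-1.0, 0.02, 0.02]]
```

{"method": "carry_out", "body": {"deltas": [[-0.5,0,0,0,0,0],[-0.8,0,0,0,0,0],[-0.8,0,0,-1,0,0],[-0.8,-0.5,0,-1,0,0],[-0.8,-0.6,0,-1,0,0]]}}

```text
t: 7.85
eef_pos: [0.5223, -0.237, 0.2154]
ee_rot: [1.002, 1.55, 1.101]
force: [0.9, 0.2, -0.0]
width: 0.0353
```

{"method": "carry_out", "body": {"deltas": [[0,-0.9,0,-1,0,0],[0,-0.9,0,-1,0,0],[0,-0.9,0,-1,0,0],[0,-0.6,0,-1,0,0],[0,0,0,-1,0,0]]}}

```text
t: 8.35
eef_pos: [0.5506, -0.3757, 0.2223]
ee_rot: [0.073, 1.547, 0.537]
force: [-0.2, 1.6, 0.3]
width: 0.035
```

Run:
```python
from h import *
st();
for y in([0,1,0],[0,-1,0]):plan(pose()[0],toolR(0,y),n=1)
g=cams.grab_frame("side");crop(g,120,100,370,300,"sidec6.png",3)
f=cams.grab_frame("top");crop(f,110,110,370,250,"topc6.png",3)
```

```text
t 8.35 tcp [ 0.5506 -0.3757  0.2223] unit [-0.6314 -0.0501  0.2223] F [-0.2  1.6  0.3] w 0.035 q [-0.32  0.33  0.01 -0.02 -1.24 -0.78]
axes in unit: [[0.01, 0.83, 0.56], [-0.02, 0.56, -0.83], [-1.0, 0.0, 0.02]]
err shift [0. 0. 0.] turn [-14.06   0.32   0.14]
[0.0, 0.0, 0.0, -1.0, 0.02, 0.01]
rows total 15
err shift [0. 0. 0.] turn [30.94  0.17 -0.38]
[0.0, 0.0, 0.0, 1.0, 0.01, -0.01]
rows total 31
sidec6.png scale 3
topc6.png scale 3
```

View pics/sidec6.png

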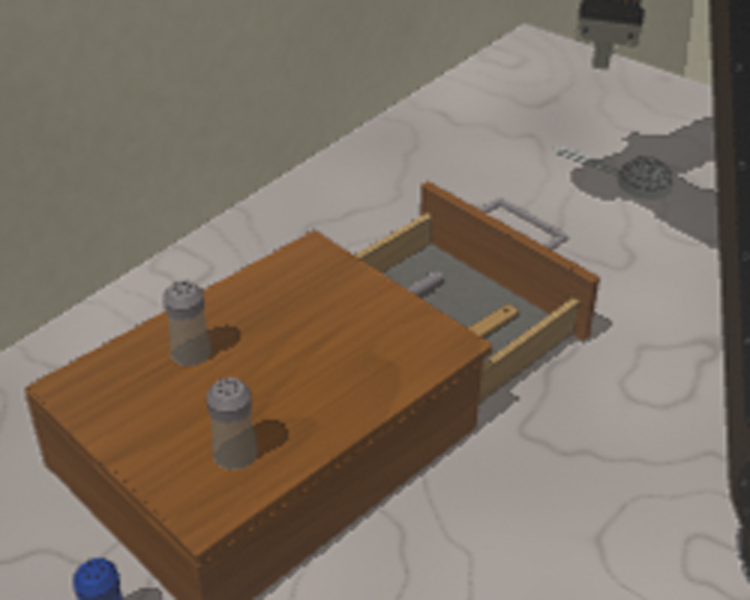

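View pics/topc6.png

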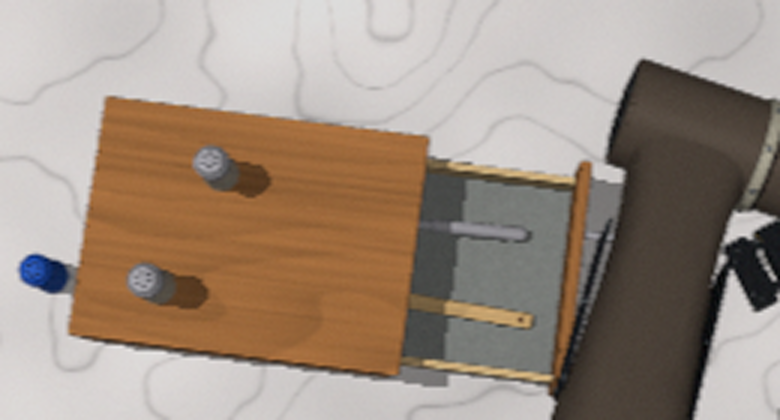

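The drawer is open. The top crop shows the spoon handle (hole at the end) running from (412,302) to (533,321), and the grey whisk handle ending at (530,235). The other pale strips, at (500,170) and (480,370), are the drawer's side walls. I'll enlarge and measure.

Run:
```python
from h import *
f=cams.grab_frame("top");g=cams.grab_frame("side")
crop(f,240,160,310,240,"topc7.png",7.5);crop(g,250,160,330,240,"sidec7.png",7.5)
hsv=cv2.cvtColor(f["pixels"],cv2.COLOR_RGB2HSV)
m=cv2.inRange(hsv,(12,70,90),(30,255,255));m[:,:244]=0;m[:, 305:]=0;m[:200]=0;m[226:]=0
n,l,stt,cc=cv2.connectedComponentsWithStats(m)
for i in range(1,n):
  if stt[i,4]>30:
    ys,xs=np.where(l==i)
    W=np.array([W2U(onz(f,a,b,.031)) for a,b in zip(xs,ys)])
    print(stt[i],"min",W.min(0).round(4),"max",W.max(0).round(4),"mean",W.mean(0).round(4))
    p=np.polyfit(W[:,0],W[:,1],1);print("slope deg",np.degrees(np.arctan(p[0])),"y at -.29:",np.polyval(p,-.29),"-.35",np.polyval(p,-.35))
# drawer front check
print([W2U(onz(f,110+u/3-.4,110+v/3-.4,.104)).round(4) for u,v in[(592,163),(557,383),(580,165),(548,380)]])
print("whisk end",W2U(onz(f,110+530/3,110+235/3,.027)))
```

```text
topc7.png scale 7.5
sidec7.png scale 7.5
[244 200  44  25 265] min [-0.3568  0.0068  0.031 ] max [-0.1864  0.0989  0.031 ] mean [-0.262  0.047  0.031]
slope deg -3.1050315613373813 y at -.29: 0.04856177795495145 -.35 0.05181654631862708
[295 200   8  26 117] min [-0.4092 -0.0194  0.031 ] max [-0.3887  0.0782  0.031 ] mean [-0.3995  0.0277  0.031 ]
slope deg 35.19955845952953 y at -.29: 0.10494811458871678 -.35 0.0626234629934242
[array([-0.4033, -0.1465,  0.104 ]), array([-0.3914,  0.1275,  0.104 ]), array([-0.3888, -0.1422,  0.104 ]), array([-0.3802,  0.1253,  0.104 ])]
whisk end [-0.34283305 -0.05725622  0.027     ]
```

View pics/topc7.png

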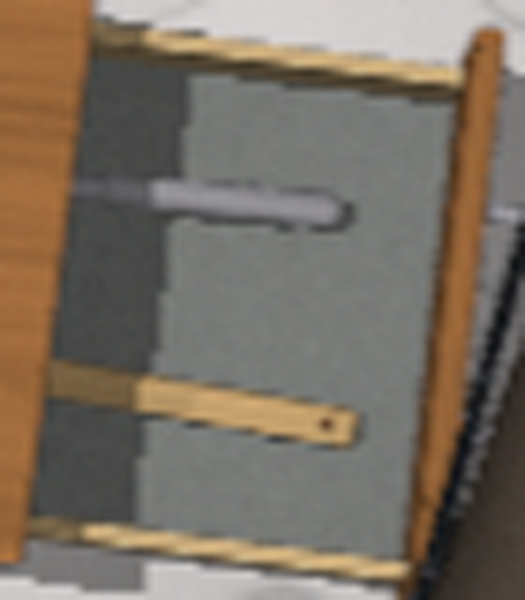

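View pics/sidec7.png

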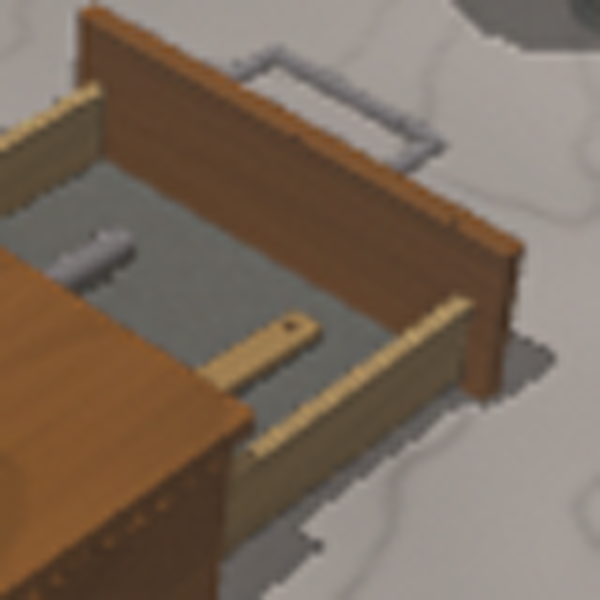

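Run:
```python
from h import *
f=cams.grab_frame("top");g=cams.grab_frame("side")
A=[W2U(onz(f,240+u/7.5-.4,160+v/7.5-.4,.031)) for u,v in[(357,429),(137,393),(48,377)]];print(np.round(A,4))
print("side end",[W2U(onz(g,250+u/7.5-.4,160+v/7.5-.4,.031)).round(4) for u,v in[(302,320),(277,308),(323,326),(206,375)]])
d=A[2]-A[0];print(np.degrees(np.arctan2(d[1],d[0])))
```

```text
[[-0.3575  0.0514  0.031 ]
 [-0.2446  0.0471  0.031 ]
 [-0.1988  0.0447  0.031 ]]
side end [array([-0.3472,  0.0547,  0.031 ]), array([-0.3452,  0.0398,  0.031 ]), array([-0.3513,  0.0651,  0.031 ]), array([-0.2809,  0.0489,  0.031 ])]
-2.4378359924948456
```

The spoon handle is confirmed: inside the drawer, with a hole, at top crop (357,429) to (48,377). Its end is near unit (-0.353, 0.052), running −2.4° to the unit's x.

Run:
```python
from h import *
plan(U2W([-.295,.0495,.2]),toolR(0,[.042,.999,0]),n=15)
```

```text
err shift [0.66 8.3  2.54] turn [-13.48   0.34   0.14]
[0.05, 0.62, 0.19, -1.0, 0.03, 0.01]
[0.05, 0.6, 0.23, -1.0, 0.03, 0.01]
[0.05, 0.58, 0.27, -1.0, 0.03, 0.01]
[0.05, 0.56, 0.31, -1.0, 0.03, 0.01]
[0.05, 0.54, 0.35, -1.0, 0.03, 0.01]
[0.05, 0.51, 0.39, -1.0, 0.03, 0.01]
[0.05, 0.49, 0.42, -1.0, 0.03, 0.01]
[0.05, 0.45, 0.46, -1.0, 0.03, 0.01]
[0.05, 0.42, 0.49, -1.0, 0.03, 0.01]
[0.05, 0.39, 0.51, -1.0, 0.03, 0.01]
[0.05, 0.35, 0.54, -1.0, 0.03, 0.01]
[0.05, 0.31, 0.56, -1.0, 0.03, 0.01]
[0.04, 0.27, 0.58, -1.0, 0.03, 0.01]
[0.02, 0.11, 0.29, -0.48, 0.01, 0.01]
rows total 14
```

{"method": "carry_out", "body": {"deltas": [[0,0.62,0.19,-1,0.03,0],[0,0.6,0.23,-1,0.03,0],[0,0.58,0.27,-1,0.03,0],[0,0.56,0.31,-1,0.03,0],[0,0.54,0.35,-1,0.03,0]], "hand": 0.5}}

```text
t: 9.15
eef_pos: [0.528, -0.2412, 0.2246]
ee_rot: [-0.436, 1.556, 0.381]
force: [0.8, 0.7, 0.2]
width: 0.0435
```

{"method": "carry_out", "body": {"deltas": [[0,0.51,0.39,-1,0.03,0],[0,0.49,0.42,-1,0.03,0],[0,0.45,0.46,-1,0.03,0],[0,0.42,0.49,-1,0.03,0],[0,0.39,0.51,-1,0.03,0]]}}

```text
t: 9.65
eef_pos: [0.5035, -0.1066, 0.2269]
ee_rot: [-1.473, 1.558, -0.293]
force: [0.3, 0.8, 0.1]
width: 0.0438
```

Run:
```python
from h import *
st();plan(U2W([-.295,.0495,.2]),toolR(0,[.042,.999,0]))
```

```text
t 9.65 tcp [ 0.5035 -0.1066  0.2269] unit [-0.3703  0.0303  0.2269] F [0.3 0.8 0.1] w 0.0438 q [ 0.18  0.07 -0.32  0.01 -1.17 -0.57]
axes in unit: [[-0.0, 0.26, 0.97], [-0.01, 0.96, -0.26], [-1.0, -0.01, 0.0]]
err shift [0.66 0.97 1.69] turn [-3.2  -0.    0.18]
[0.21, 0.3, 0.53, -1.0, -0.0, 0.06]
[0.21, 0.26, 0.55, -1.0, -0.0, 0.06]
[0.21, 0.22, 0.56, -1.0, -0.0, 0.06]
[0.04, 0.04, 0.12, -0.2, -0.0, 0.01]
rows total 4
```

{"method": "carry_out", "body": {"deltas": [[0.4,0.3,0.53,-1,0,0.06],[0.4,0.26,0.55,-1,0,0.06],[0.4,0.2,0.5,-1,0,0.06],[0.3,0.05,0.1,-0.2,0,0]]}}

```text
t: 10.05
eef_pos: [0.4936, -0.0257, 0.1695]
ee_rot: [-1.219, 1.561, 0.198]
force: [0.7, -0.9, 0.1]
width: 0.0437
```

Run:
```python
from h import *
st();plan(U2W([-.295,.0495,.1]),toolR(0,[.042,.999,0]))
g=cams.grab_frame("side");f=cams.grab_frame("top")
crop(g,220,120,330,240,"sidec8.png",5);crop(f,220,140,330,240,"topc8.png",5)
```

```text
t 10.05 tcp [ 0.4936 -0.0257  0.1695] unit [-0.2913  0.0503  0.1695] F [ 0.7 -0.9  0.1] w 0.0437 q [ 0.35  0.08 -0.44  0.   -1.04 -0.5 ]
axes in unit: [[0.0, 0.03, 1.0], [-0.01, 1.0, -0.03], [-1.0, -0.01, 0.0]]
err shift [ 1.74 -0.01 -0.1 ] turn [0.2  0.05 0.13]
[1.0, -0.0, -0.06, 0.11, 0.03, 0.08]
[0.74, -0.01, -0.04, 0.08, 0.02, 0.06]
rows total 2
sidec8.png scale 5
topc8.png scale 5
```

View pics/sidec8.png

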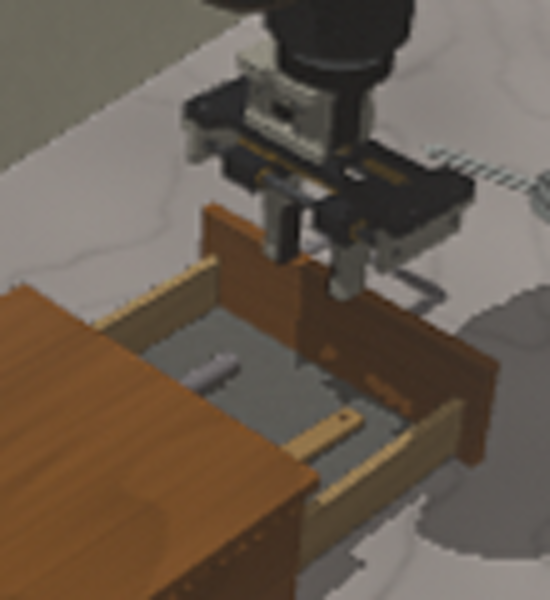

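View pics/topc8.png

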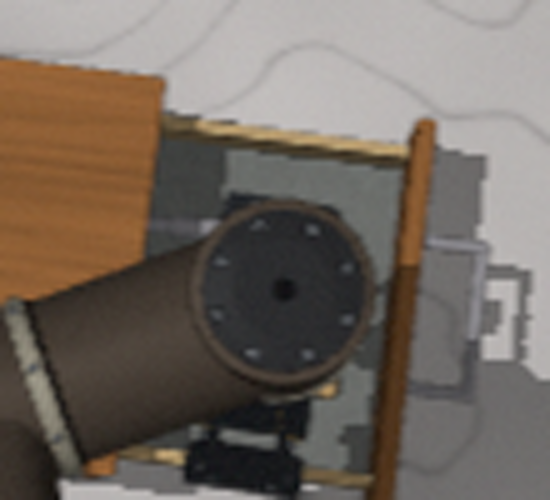

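{"method": "carry_out", "body": {"deltas": [[0.6,0,-0.05,0.1,0,0.1],[0.6,0,-0.05,0.1,0,0.05],[0.6,0,0,0,0,0],[0.6,0,0,0,0,0],[0.4,0,0,0,0,0]]}}

```text
t: 10.65
eef_pos: [0.4974, -0.03, 0.061]
ee_rot: [-0.933, 1.56, 0.464]
force: [-0.4, -0.5, 0.3]
width: 0.044
```

Run:
```python
from h import *
st();plan(U2W([-.295,.0495,.022]),toolR(0,[.042,.999,0]))
g=cams.grab_frame("side")
crop(g,240,140,330,240,"sidec9.png",6)
```

```text
t 10.65 tcp [ 0.4974 -0.03    0.061 ] unit [-0.2951  0.0459  0.061 ] F [-0.4 -0.5  0.3] w 0.044 q [ 0.33  0.21 -0.57 -0.   -0.78 -0.51]
axes in unit: [[0.01, 0.05, 1.0], [-0.01, 1.0, -0.05], [-1.0, -0.01, 0.01]]
err shift [ 0.97  0.1  -0.01] turn [-0.1   0.09  0.13]
[0.97, 0.1, -0.01, -0.1, 0.09, 0.13]
rows total 1
sidec9.png scale 6
```

View pics/sidec9.png

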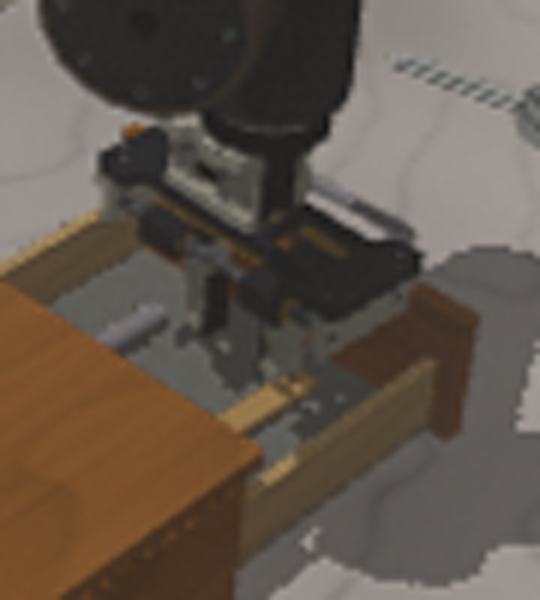

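{"method": "carry_out", "body": {"deltas": [[0.3,0.08,0,0,0.05,0.1],[0.3,0,0,0,0,0],[0.25,0,0,0,0,0],[0.1,0,0,0,0,0]]}}

```text
t: 11.1
eef_pos: [0.495, -0.0296, 0.0211]
ee_rot: [-0.629, 1.567, 0.765]
force: [-0.1, -0.4, -0.1]
width: 0.0441
```

Run:
```python
from h import *
st();plan(U2W([-.295,.0495,.021]),toolR(0,[.042,.999,0]))
g=cams.grab_frame("side")
crop(g,240,140,330,240,"sidec10.png",6)
```

```text
t 11.1 tcp [ 0.495  -0.0296  0.0211] unit [-0.295   0.0485  0.0211] F [-0.1 -0.4 -0.1] w 0.0441 q [ 0.34  0.27 -0.61 -0.   -0.68 -0.51]
axes in unit: [[0.0, 0.05, 1.0], [-0.0, 1.0, -0.05], [-1.0, -0.0, 0.0]]
err shift [ 0.    0.03 -0.  ] turn [-0.13  0.04  0.03]
[0.0, 0.03, -0.0, -0.13, 0.04, 0.03]
rows total 1
sidec10.png scale 6
```

View pics/sidec10.png

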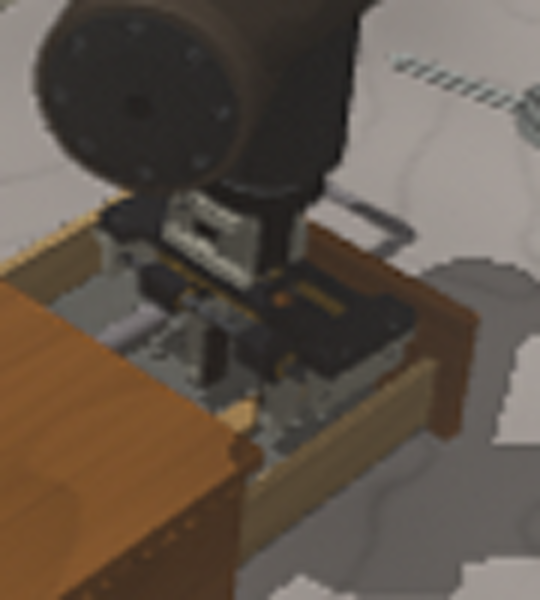

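The spoon handle shows between the fingers at (240,412). Closing.

{"method": "carry_out", "body": {"deltas": [[0.04,0.03,0,0,0,0],[0,0,0,0,0,0],[0,0,0,0,0,0],[0,0,0,0,0,0],[0,0,0,0,0,0]], "hand": 1, "newtons": 50}}

```text
t: 11.65
eef_pos: [0.4947, -0.0291, 0.0203]
ee_rot: [-0.823, 1.565, 0.572]
force: [-0.6, -0.6, 0.4]
width: 0.0093
```

{"method": "carry_out", "body": {"deltas": [[0,0,0,0,0,0],[0,0,0,0,0,0]]}}

```text
t: 11.85
eef_pos: [0.495, -0.029, 0.0207]
ee_rot: [-0.862, 1.565, 0.532]
force: [-0.1, -0.4, 0.1]
width: 0.0007
```

Run:
```python
from h import *
st()
```

```text
t 11.85 tcp [ 0.495  -0.029   0.0207] unit [-0.2944  0.0485  0.0207] F [-0.1 -0.4  0.1] w 0.0007 q [ 0.34  0.27 -0.61 -0.   -0.68 -0.51]
axes in unit: [[0.0, 0.05, 1.0], [-0.0, 1.0, -0.05], [-1.0, -0.0, 0.0]]
```

Run:
```python
from h import *
g=cams.grab_frame("side");x,Q,s=pose()
crop(g,240,140,330,240,"sidec11.png",6)
print((proj(g,x)-[240,140])*6, (proj(g,U2W([-.353,.052,.031]))-[240,140])*6)
```

```text
sidec11.png scale 6
[235.34743192 419.62806507] [301.77039522 367.49635528]
```

View pics/sidec11.png

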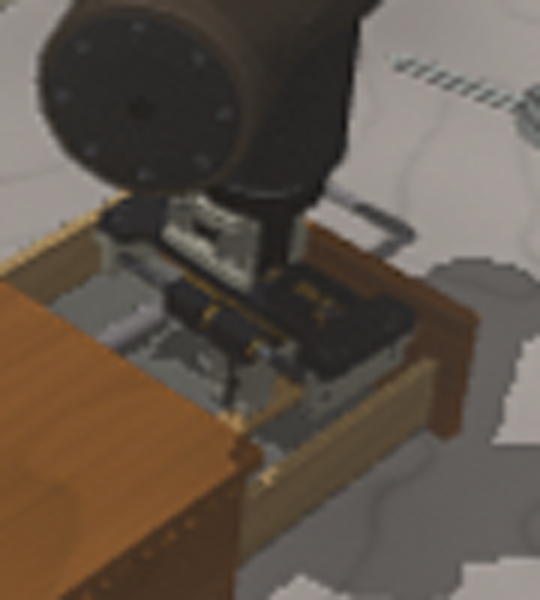

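The fingers closed empty: their tip shows at (228,402) against an expected (235,420), about 10 mm too high, so they passed over the handle. I'll reopen and lower in small steps while watching the force.

{"method": "carry_out", "body": {"deltas": [[-0.1,0,0,0,0,0],[0,0,0,0,0,0],[0,0,0,0,0,0],[0,0,0,0,0,0],[0,0,0,0,0,0]], "hand": 0.5}}

```text
t: 12.4
eef_pos: [0.495, -0.029, 0.0252]
ee_rot: [-0.867, 1.564, 0.527]
force: [0.0, -0.1, 0.6]
width: 0.0351
```

{"method": "carry_out", "body": {"deltas": [[0,0,0,0,0,0],[0.1,0.03,0,0,0,0],[0,0,0,0,0,0]]}}

```text
t: 12.7
eef_pos: [0.4936, -0.0288, 0.0208]
ee_rot: [-0.854, 1.565, 0.54]
force: [0.6, 1.0, 0.1]
width: 0.0434
```

{"method": "carry_out", "body": {"deltas": [[0.08,0,0,0,0,0],[0,0,0,0,0,0]]}}

```text
t: 12.9
eef_pos: [0.4934, -0.0288, 0.0171]
ee_rot: [-0.833, 1.565, 0.562]
force: [-0.8, -0.8, -0.2]
width: 0.0437
```

Run:
```python
from h import *
st();plan(U2W([-.295,.0495,.021]),toolR(0,[.042,.999,0]))
g=cams.grab_frame("side")
crop(g,240,140,330,240,"sidec12.png",6)
```

```text
t 12.9 tcp [ 0.4934 -0.0288  0.0171] unit [-0.2944  0.0501  0.0171] F [-0.8 -0.8 -0.2] w 0.0437 q [ 0.34  0.28 -0.62 -0.   -0.67 -0.51]
axes in unit: [[0.0, 0.05, 1.0], [-0.0, 1.0, -0.05], [-1.0, -0.0, 0.0]]
err shift [-0.1  -0.02 -0.01] turn [-0.13  0.06  0.06]
[-0.1, -0.02, -0.01, -0.13, 0.06, 0.06]
rows total 1
sidec12.png scale 6
```

View pics/sidec12.png

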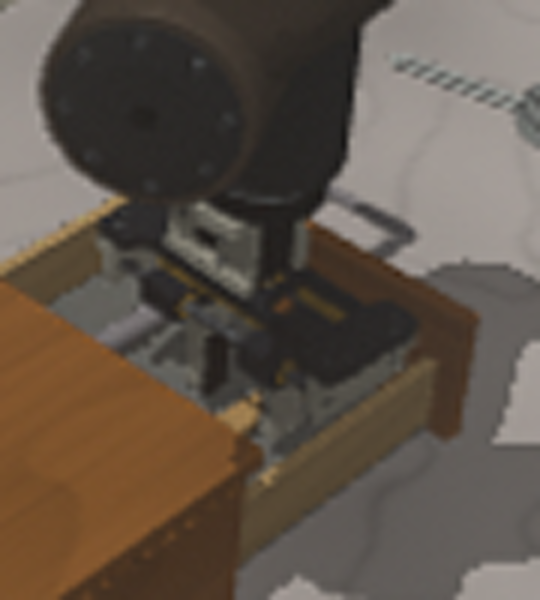

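{"method": "carry_out", "body": {"deltas": [[0.1,0,0,0,0,0],[0,0,0,0,0,0]]}}

```text
t: 13.15
eef_pos: [0.4937, -0.0287, 0.013]
ee_rot: [-0.864, 1.565, 0.53]
force: [0.2, 0.4, -0.3]
width: 0.044
```

{"method": "carry_out", "body": {"deltas": [[0.06,0,0,0,0,0],[0,0,0,0,0,0]]}}

```text
t: 13.35
eef_pos: [0.4938, -0.0288, 0.0103]
ee_rot: [-0.866, 1.565, 0.529]
force: [-0.5, 0.6, -0.9]
width: 0.044
```

{"method": "carry_out", "body": {"deltas": [[0.05,0,0,0,0,0],[0,0,0,0,0,0]]}}

```text
t: 13.55
eef_pos: [0.4938, -0.0287, 0.0081]
ee_rot: [-0.868, 1.565, 0.527]
force: [-0.0, -0.2, -0.8]
width: 0.0438
```

{"method": "carry_out", "body": {"deltas": [[0.05,0,0,0,0,0],[0,0,0,0,0,0]]}}

```text
t: 13.75
eef_pos: [0.4939, -0.0287, 0.006]
ee_rot: [-0.873, 1.565, 0.522]
force: [-0.3, -0.2, 0.8]
width: 0.044
```

{"method": "carry_out", "body": {"deltas": [[0,0,0,0,0,0],[0,0,0,0,0,0],[0,0,0,0,0,0],[0,0,0,0,0,0],[0,0,0,0,0,0]], "hand": 1, "newtons": 50}}

```text
t: 14.25
eef_pos: [0.4939, -0.0287, 0.0061]
ee_rot: [-0.88, 1.564, 0.515]
force: [-0.0, 0.4, -0.1]
width: 0.0188
```

{"method": "carry_out", "body": {"deltas": [[0,0,0,0,0,0]]}}

```text
t: 14.35
eef_pos: [0.4939, -0.0287, 0.0061]
ee_rot: [-0.873, 1.564, 0.522]
force: [0.1, -0.3, -1.3]
width: 0.0193
```

Run:
```python
from h import *
st()
g=cams.grab_frame("side")
crop(g,240,140,330,240,"sidec13.png",6)
```

```text
t 14.35 tcp [ 0.4939 -0.0287  0.0061] unit [-0.2942  0.0496  0.0061] F [ 0.1 -0.3 -1.3] w 0.0193 q [ 0.34  0.29 -0.63 -0.   -0.64 -0.51]
axes in unit: [[0.0, 0.05, 1.0], [-0.01, 1.0, -0.05], [-1.0, -0.0, 0.0]]
sidec13.png scale 6
```

View pics/sidec13.png

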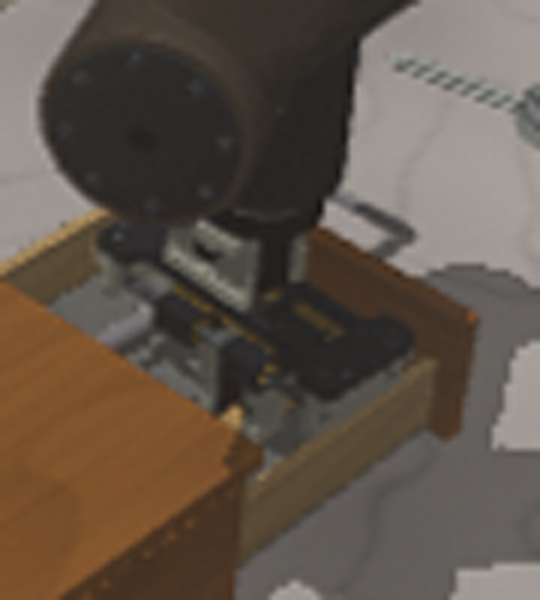

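Width is steady at 19 mm, so the handle is held (the reported tip reads about 12 mm low along the fingers). Now I'll tilt the handle up about the bowl tip, 2° per row.

{"method": "carry_out", "body": {"deltas": [[-0.24,0,0,0,0.5,0],[-0.24,0,0,0,0.5,0]], "newtons": 60}}

```text
t: 14.6
eef_pos: [0.493, -0.0295, 0.0248]
ee_rot: [-3.097, 1.503, -1.705]
force: [1.1, 0.9, -0.6]
width: 0.0188
```

Run:
```python
from h import *
st()
g=cams.grab_frame("side")
crop(g,240,140,330,240,"sidec14.png",6)
```

```text
t 14.6 tcp [ 0.493  -0.0295  0.0248] unit [-0.2951  0.0504  0.0248] F [ 1.1  0.9 -0.6] w 0.0188 q [ 0.39  0.27 -0.64  0.09 -0.69 -0.64]
axes in unit: [[-0.07, 0.05, 1.0], [0.0, 1.0, -0.05], [-1.0, -0.0, -0.07]]
sidec14.png scale 6
```

View pics/sidec14.png

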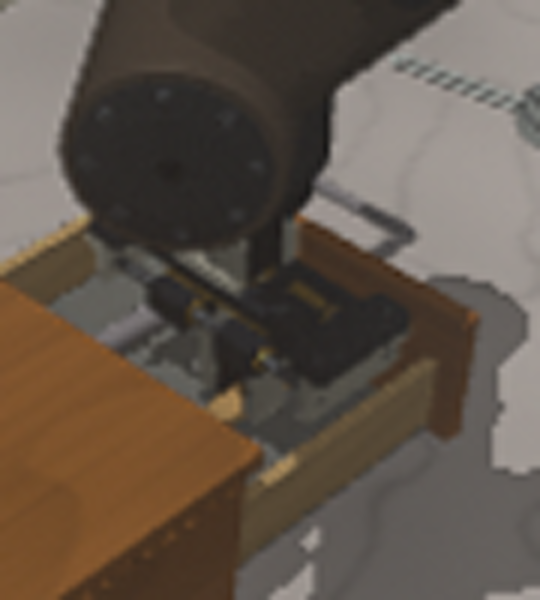

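{"method": "carry_out", "body": {"deltas": [[-0.24,0,0,0,0.5,0],[-0.24,0,0,0,0.5,0],[-0.24,0,0,0,0.5,0]]}}

```text
t: 14.95
eef_pos: [0.4933, -0.0264, 0.0546]
ee_rot: [-3.123, 1.395, -1.731]
force: [0.9, -1.3, -0.6]
width: 0.0184
```

Run:
```python
from h import *
st()
g=cams.grab_frame("side")
crop(g,220,120,330,240,"sidec15.png",5)
```

```text
t 14.95 tcp [ 0.4933 -0.0264  0.0546] unit [-0.292   0.0505  0.0546] F [ 0.9 -1.3 -0.6] w 0.0184 q [ 0.46  0.25 -0.64  0.2  -0.8  -0.79]
axes in unit: [[-0.18, 0.05, 0.98], [0.01, 1.0, -0.05], [-0.98, -0.0, -0.18]]
sidec15.png scale 5
```

View pics/sidec15.png

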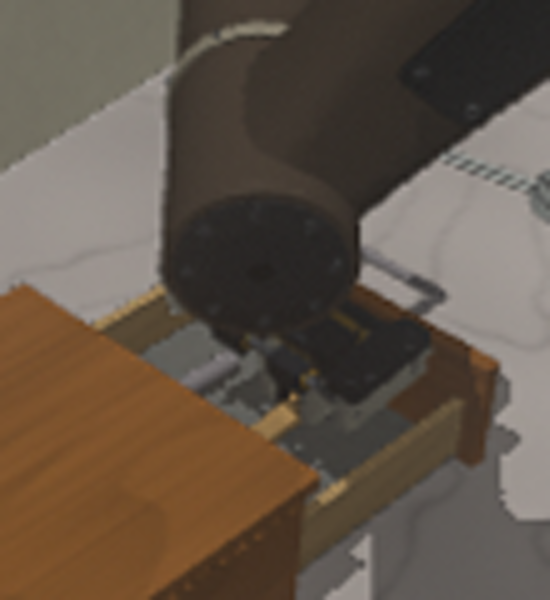

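{"method": "carry_out", "body": {"deltas": [[-0.24,0,0,0,0.5,0],[-0.24,0,0,0,0.5,0],[-0.2,0,0,0,0.4,0]]}}

```text
t: 15.3
eef_pos: [0.4941, -0.0202, 0.0817]
ee_rot: [-3.132, 1.296, -1.739]
force: [0.2, -0.6, -1.3]
width: 0.0187
```

Run:
```python
from h import *
st()
g=cams.grab_frame("side");f=cams.grab_frame("top")
crop(g,220,120,330,240,"sidec16.png",5)
crop(f,200,130,330,240,"topc16.png",5)
```

```text
t 15.3 tcp [ 0.4941 -0.0202  0.0817] unit [-0.2858  0.0504  0.0817] F [ 0.2 -0.6 -1.3] w 0.0187 q [ 0.53  0.24 -0.62  0.27 -0.91 -0.89]
axes in unit: [[-0.27, 0.05, 0.96], [0.01, 1.0, -0.05], [-0.96, -0.0, -0.27]]
sidec16.png scale 5
topc16.png scale 5
```

View pics/sidec16.png

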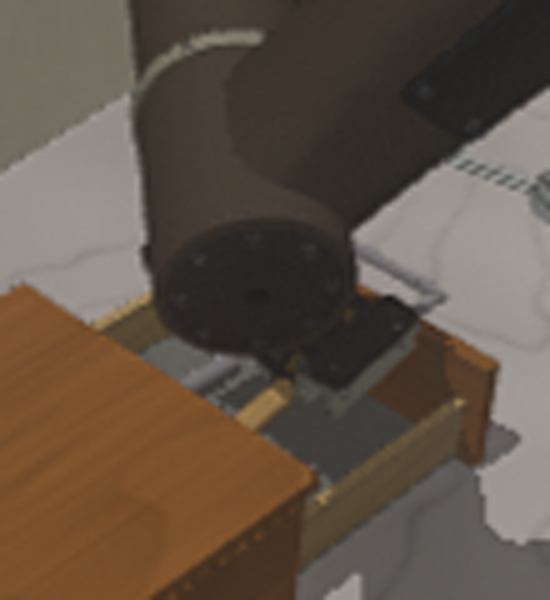

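View pics/topc16.png

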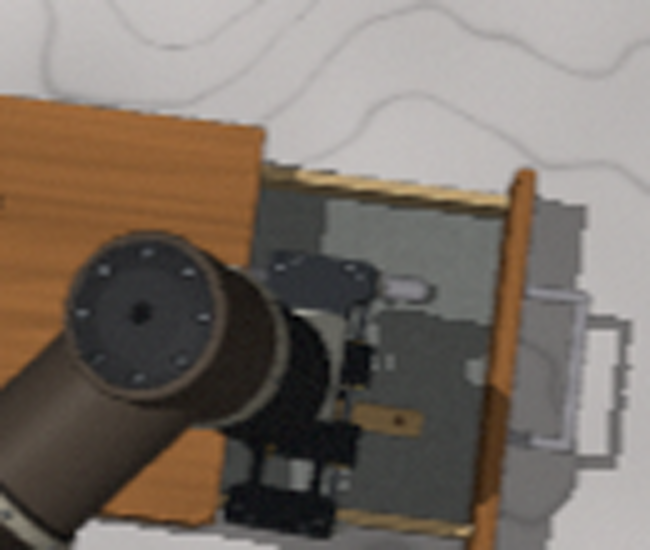

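Run:
```python
from h import *
f=cams.grab_frame("top")
for th in(10,15.6,20):
  t=np.radians(th);p=U2W([-.023-.33*np.cos(t)+.013*np.sin(t),.052,.018+.33*np.sin(t)+.0125]);print(th,(proj(f,p)-[200,130])*5)
```

```text
10 [424.88003904 427.14931103]
15.6 [415.87388582 422.42121718]
20 [405.59611556 418.28447753]
```

{"method": "carry_out", "body": {"deltas": [[0,0,-0.2,0,0,0],[0,0,-0.3,0,0,0],[0,0,-0.4,0,0,0]]}}

```text
t: 15.75
eef_pos: [0.4868, -0.0559, 0.0896]
ee_rot: [-3.142, 1.299, -1.746]
force: [-0.0, -0.1, -1.0]
width: 0.0187
```

Run:
```python
from h import *
st()
```

```text
t 15.75 tcp [ 0.4868 -0.0559  0.0896] unit [-0.3221  0.0532  0.0896] F [-0.  -0.1 -1. ] w 0.0187 q [ 0.47  0.21 -0.64  0.28 -0.91 -0.84]
axes in unit: [[-0.27, 0.05, 0.96], [0.01, 1.0, -0.05], [-0.96, -0.0, -0.27]]
```

{"method": "carry_out", "body": {"deltas": [[0,0,-0.5,0,0,0],[0,0,-0.5,0,0,0],[0,0,-0.5,0,0,0]]}}

```text
t: 16.05
eef_pos: [0.474, -0.1185, 0.1063]
ee_rot: [3.136, 1.3, -1.753]
force: [1.1, -0.3, -1.8]
width: 0.0186
```

Run:
```python
from h import *
st()
g=cams.grab_frame("side")
crop(g,200,100,340,240,"sidec17.png",4)
```

```text
t 16.05 tcp [ 0.474  -0.1185  0.1063] unit [-0.3858  0.0581  0.1063] F [ 1.1 -0.3 -1.8] w 0.0186 q [ 0.35  0.17 -0.65  0.3  -0.91 -0.73]
axes in unit: [[-0.27, 0.05, 0.96], [0.02, 1.0, -0.05], [-0.96, 0.0, -0.27]]
sidec17.png scale 4
```

View pics/sidec17.png

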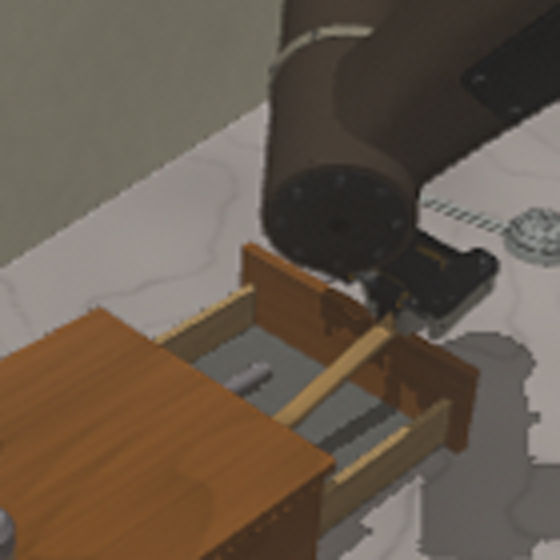

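{"method": "carry_out", "body": {"deltas": [[0,0,-0.5,0,0,0],[0,0,-0.5,0,0,0],[0,0,-0.5,0,0,0]]}}

```text
t: 16.4
eef_pos: [0.4597, -0.1827, 0.1238]
ee_rot: [3.134, 1.301, -1.759]
force: [0.6, -0.9, -0.7]
width: 0.0187
```

{"method": "carry_out", "body": {"deltas": [[0,0,-0.5,0,0,0],[0,0,-0.5,0,0,0],[0,0,-0.5,0,0,0]]}}

```text
t: 16.7
eef_pos: [0.4451, -0.2456, 0.141]
ee_rot: [3.133, 1.302, -1.763]
force: [-0.0, -0.2, -0.1]
width: 0.0182
```

Run:
```python
from h import *
st()
g=cams.grab_frame("side");f=cams.grab_frame("top")
crop(g,200,100,340,240,"sidec18.png",4)
crop(f,200,130,350,240,"topc18.png",5)
```

```text
t 16.7 tcp [ 0.4451 -0.2456  0.141 ] unit [-0.5155  0.0708  0.141 ] F [-0.  -0.2 -0.1] w 0.0182 q [ 0.09  0.12 -0.63  0.33 -0.92 -0.48]
axes in unit: [[-0.27, 0.06, 0.96], [0.02, 1.0, -0.06], [-0.96, 0.0, -0.27]]
sidec18.png scale 4
topc18.png scale 5
```

View pics/sidec18.png

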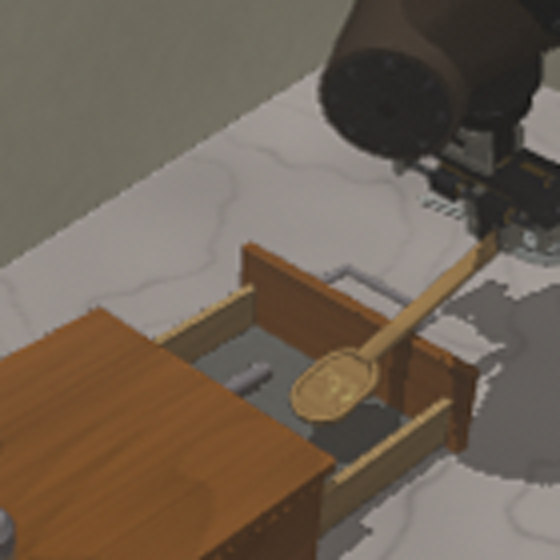

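View pics/topc18.png

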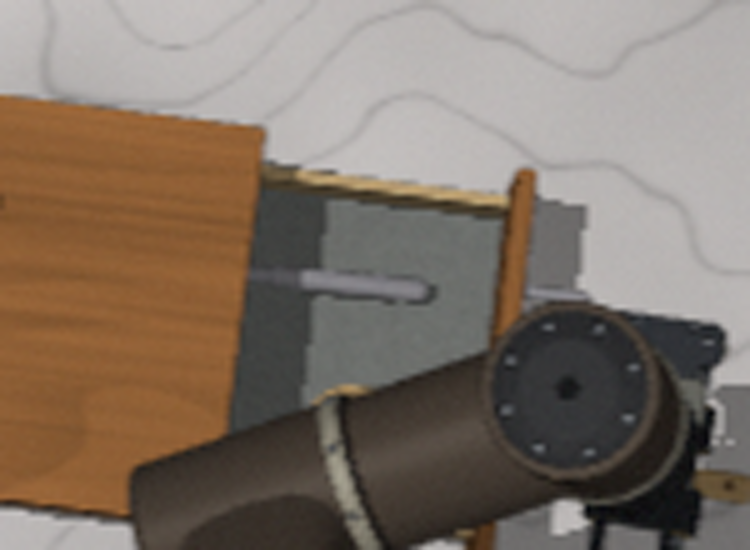

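Bowl is clear of the rail (side crop (335,385)) and the whisk stays in place. Lifting.

{"method": "carry_out", "body": {"deltas": [[-0.4,0,-0.2,0,0,0],[-0.6,0,-0.3,0,0,0],[-0.7,0,-0.35,0,0,0],[-0.7,0,-0.35,0,0,0],[-0.7,0,-0.35,0,0,0]]}}

```text
t: 17.3
eef_pos: [0.4317, -0.277, 0.2772]
ee_rot: [3.095, 1.302, -1.808]
force: [0.9, 0.6, -1.3]
width: 0.0189
```

{"method": "carry_out", "body": {"deltas": [[-0.6,0,-0.3,0,0,0],[-0.5,0,-0.25,0,0,0],[-0.3,0,-0.15,0,0,0],[0,0,0,0,0,0],[0,0,0,0,0,0]]}}

```text
t: 17.8
eef_pos: [0.4271, -0.2921, 0.344]
ee_rot: [3.117, 1.304, -1.791]
force: [-0.4, -0.4, -1.1]
width: 0.0189
```

Run:
```python
from h import *
st()
g=cams.grab_frame("side");f=cams.grab_frame("top")
crop(g,120,40,370,300,"sidec19.png",2.3)
crop(f,110,110,370,250,"topc19.png",3)
```

```text
t 17.8 tcp [ 0.4271 -0.2921  0.344 ] unit [-0.564   0.0829  0.344 ] F [-0.4 -0.4 -1.1] w 0.0189 q [-0.01 -0.01 -0.28  0.27 -1.37 -0.25]
axes in unit: [[-0.26, 0.07, 0.96], [0.02, 1.0, -0.07], [-0.96, 0.01, -0.26]]
sidec19.png scale 2.3
topc19.png scale 3
```

View pics/sidec19.png

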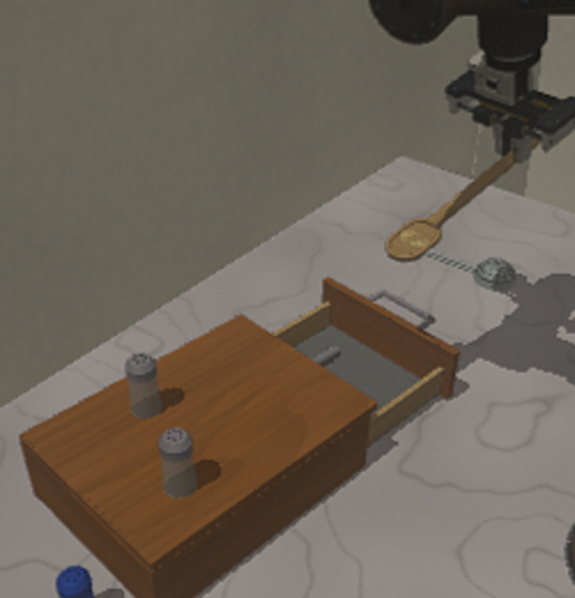

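View pics/topc19.png

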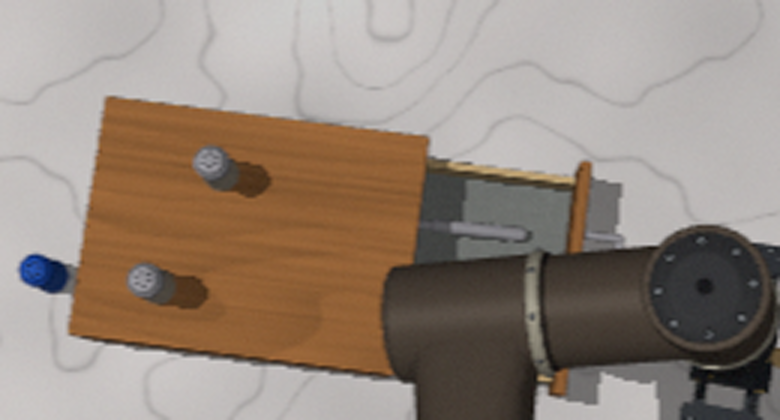

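Run:
```python
from h import *
g=cams.grab_frame("side");x,Q,s=pose()
o,d=ray(g,120+388/2.3,40+252/2.3);o2=W2U(o);d2=RU.T@d
for y in(.03,.065):
  print(y,(o2+d2*(y-o2[1])/d2[1]).round(3))
st();print(np.abs(s["qd"]).max())
```

```text
0.03 [-0.341  0.03   0.257]
0.065 [-0.296  0.065  0.293]
t 17.95 tcp [ 0.4272 -0.2919  0.3437] unit [-0.5638  0.0828  0.3437] F [-0.3  0.6 -0.5] w 0.0189 q [-0.01 -0.01 -0.28  0.27 -1.37 -0.25]
axes in unit: [[-0.26, 0.07, 0.96], [0.03, 1.0, -0.06], [-0.96, 0.01, -0.26]]
0.004618753033048789
```

The bowl tip is at about unit (-0.30, 0.065, 0.29). That puts it 10 cm in front of the front edge and 17 cm above the top, held still.

```bash
python3 -c "
from station import arm
print(arm.job_done())"
```

```text
the job is handed in; nothing more can be done
None
```

The job is handed in. The drawer is open to its stop and the gripper is holding the spoon by its handle, well out in front of the unit. I tilted the spoon about 16° handle-first and drew it out diagonally, with only noise-level force readings (under about 2 N).

**Last checks**
- **Spoon:** the bowl tip is about 10 cm in front of the unit's front edge and about 17 cm above its top. The grip was steady at 19 mm, at 60 N.
- **Drawer:** its front is at the same pixels as right after I opened it, so it has not slid back.
- **Everything else:** the whisk is still in the drawer. The shakers, the blue look-alike and the sieve look unmoved.
- **Time:** the clock stood at about 18 s of the 51 s allowed.

**What went wrong or disagreed**
- **Missed grips:** the first grip on the bar and the first on the spoon both closed on nothing. The fingertips were really about 1 cm higher than the reported tool point. Going lower fixed both, and nothing was disturbed.
- **Drawer stop:** reaching it gave a brief 61 N along the pull, under the 120 N wrist limit.
- **Cameras:** the two views disagreed by 5 to 8 mm on positions, so I averaged them.

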